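Seat a carved puppet head in a vacuum work holder and pump it fast

TASK

With the gripper's fingers, push the carved puppet head on its wooden block along the tray of the work holder until the block is home against the end stop, sliding it without lifting it. Then press the black knob of the vacuum hand pump down fully and let it spring back, again and again, until the indicator pin beside it has popped fully out, and leave the knob up. Do not touch the pin or press the solvent dispenser's dish, and leave everything else on the bench where it stands.

Things in the scene. Friction and masses are not known exactly. Their poses are not given: they have to be found in the camera images.
- holder: Fixed aluminium tray 200 (x) x 120 (y) mm at any of three places. Origin: centre of its underside. Floor 20 mm above the bench; two rails along x, 78 mm apart inside, 14 mm above the floor. Open at -x; at +x a dark steel end stop 106 mm wide, 22 mm above the floor, inner face at x = +85 mm. +x, the way to push, points away from the robot, within 0.35 rad of world x.
- bust: Carved wooden puppet head on a wooden block, loose, 100 to 210 g, in the tray. Block 60 (x) x 70 (y) x 20 mm high; head 33 mm wide at its middle, top 58 mm above the block's underside. Origin: centre of the underside; x as the holder's x. Slides on the tray floor; home against the stop its origin is at x = +55 mm in the holder's frame; it starts 60 to 90 mm short of that.
- pump: Vacuum hand pump screwed to the bench, at another of the three places. Grey base 85 (x) x 130 (y) x 12 mm high. Origin: centre of its underside; z up. A barrel 48 mm across and 110 mm high stands at y = +24 mm with the plunger on its axis; a thinner indicator tower 32 mm across and 95 mm high stands at y = -34 mm with the pin on its axis.
- plunger_top (a point): Centre of the flat top of the black plunger knob (38 mm across), 160 mm above the bench when up; moves down with the plunger.
- plunger (a joint): Plunger travel, m: 0 up, 0.024 fully pressed, straight down. A spring lifts it again by itself as the fingers retreat (within 0.5 s): 4 N at the start of the press, 9 N at the bottom, plus about 2 N while it lifts the pin; then a hard stop.
- pin (a joint): How far the steel indicator pin stands up out of its tower, m. Starts between 0 and 0.014, rises about 0.008 (first time 0.004 to 0.012) at each full press of the plunger and stays there in between; fully out at about 0.034, after which presses do nothing more. Presses shorter than about 18 mm may not raise it. Usually 3 or 4 full presses are needed.
- pin_top (a point): Centre of the top of the indicator pin, which is 8 mm thick steel with a cap 13 mm across and 5 mm high. 100 mm above the bench when joint pin is 0. It must not be touched.
- dispenser: Steel solvent dispenser fixed to the bench at the remaining place: round can 76 mm across, 124 mm high over its plain steel press dish 60 mm across, which gives under pressure. Origin: centre of its underside. Not to be used.
- dish (a joint): How far the dispenser's dish is pressed, m: 0 up, 0.014 down. Leave it.
- paint_bottle: Bystander: small amber bottle 28 mm across, 58 mm high, standing between two of the places. Origin: centre of its underside.
- cork_block: Bystander: cork block 34 x 26 x 40 mm high, standing between two of the places. Origin: centre of its underside.
- carving_tool: Bystander: carving tool with wooden handle, about 200 mm long, lying crosswise at the back. Origin: near its middle, on the bench.
- jar: Bystander: glass jar 60 mm across, 75 mm high, at the back. Origin: centre of its underside.
- limb: Bystander: carved wooden puppet limb 115 mm long, 16 mm thick, lying at the back. Origin: near its middle, on the bench.
- water_cup: Bystander: white cup 60 mm across, 60 mm high, at the back. Origin: centre of its underside.
There are look-alikes about, which are no part of the job. Leave any purple look-alike of the pump alone.

How it is judged:
By the outcome, as a careful person would: the job done as asked, in the order asked, and still so for the second after the job is handed in, with the robot touching nothing.
It also fails if it takes over 58 s, if anything falls off the work surface, if the arm or the gripper's body presses on something with over 40 N, if the wrist force passes 120 N, or if a joint passes its speed limit or range.

ROBOT

A 7-joint arm with a two-finger parallel gripper is mounted at the origin on the work surface. World frame = base frame: x ahead of the robot, y to its left, z up, the work surface at z = 0. Lengths are in m, angles in rad, forces in N, time in s.
With the tool pointing down it reaches from about 0.4 to 0.85 m from the base axis. Payload 4.5 kg.
Tool frame: the origin (TCP) lies midway between the tips of the shut fingers; the grasp point (between the pads) lies 19 mm behind it; z points along the fingers, y is the line along which they close (so a half turn about z gives the same grasp; the last joint's range is limited). The gripper opens to 88 mm and grips with 3 to 60 N. Pads are 18 mm wide; open, the fingers measure 123 mm over their backs; the gripper's body (75 mm by 187 mm) begins 45 mm behind the grasp point.
Start: joints at [1.187, 0.689, -0.195, 1.565, 0.157, 0.902, -0.215], TCP at [0.254, -0.571, 0.239] pointing down, gripper open.
Joint ranges: [-3.01, 3.01], [-0.46, 2.08], [-1.47, 1.51], [0.13, 2.56], [-1, 4.14], [0.04, 2.09], [-2.66, 2.66]. Speed limits (rad/s): [2.57, 2.57, 3.14, 3.14, 3.14, 3.14, 3.14].

INTERFACE

Orientations are given as a unit quaternion [x, y, z, w].
In Python, from plant import * gives the robot as it stands.
- The arm moves only by the tool send_rows, never from a script. Its argument "targets" is a list of rows, each a list of 2 entries, a list of its own where there are three numbers: the shift along the tool's x, y, z in units of 0.3 m (1.0 is 0.3 m), then the turn, a rotation vector about the tool's x, y, z in units of pi rad (1.0 is pi rad). A call has 1 to 12 rows; each row is the pose to reach, as a shift and turn from the pose commanded when the call began, along the tool's axes at that moment, turning the shorter way round; what a row does not reach only later rows make up. A row lasts 1/8 s, in which the tool goes at most 62.5 mm and 10.7 degrees, less where a joint would pass 70% of its speed; a pose out of reach is approached as far as the arm can. A call with a number of a shift or a turn outside -1 to 1 is refused whole. A call with a gripper value outside its range is refused whole. "fingers" is the opening, from 0 (shut) to 1 (fully open), set as the call begins (left out, the last holds). The fingers move at their own pace and stop on an object; "newtons" is the grip in N (left out, the last holds). Time passes only in rows, so rows that repeat a pose let the fingers close. It gives the time, the measured TCP pose, the force, the opening and the grip force at its end, in the units of the state.
- get_state(): the state, without advancing time (a new reading comes with each control period).
- snapshot(name): name is "scene" or "top" or "wrist"; returns a dict with "img" (480x640x3 uint8, blue, green, red), "fx", "fy", "cx", "cy" (pixels), "cam_to_world" (4x4, takes a point from camera to world coordinates); the wrist camera has in their place "T_tool_cam" (4x4, takes a point from camera to tool coordinates, whose origin is the TCP and whose axes are the flange's). Camera axes: x right, y down, z forward; pixel columns grow to the right and rows downward; lengths in m; the calibration is good to about 2 mm. The wrist camera is an equidistant fisheye: a pixel r from the principal point sees the ray r / f radians off the axis. A picture is of the moment at which its call begins: read the wrist's pose just before it. There is no depth.
- finish_job(): hands the job in; it is judged then, once.
The state is a dict: "clock": time; "q": joint angles; "qd": joint speeds; "joint_torque": joint torques, N m; "tool_pos": TCP position; "eef_rot": TCP orientation; "contact_force": force on the tool from outside, world axes, zero at the start; "moment": the same for the moment, N m; "opening": opening from 0.0 (shut) to 1.0 (fully open); "finger_force": force on a finger pad.
Only numpy, scipy, OpenCV 4.12 (cv2) and the standard library are available. Lean on these libraries where they do the work, as an engineer would, in place of code of your own. Each camera call takes 0.05 s, during which the arm holds its last target. There are 200 camera calls.

## Working session

There is one attempt and no reset: what is moved stays moved. The work goes in short steps, Python scripts to look and compute and a tool call to move; the robot and the scene stay as the last step left them, time stands still between calls to the robot, and variables do not carry over. Pictures are saved under pics/ and viewed, at most 10 in all, crops included, and the job is handed in when it is done.

Besides the shell and the picture viewer there is one more tool, called after "Request:" as name(argument=value, ...), one argument or row to a line, values as JSON. send_rows: Moves the arm, as the interface text tells. Its arguments: {"type":"object","properties":{"targets":{"type":"array"},"fingers":{"type":"number"},"newtons":{"type":"number"}},"required":["targets"]}

```bash
mkdir -p pics; ls; python3 - <<'E'
from plant import *
import cv2,json,numpy as np
print(get_state())
for n in("scene","top"):
    s=snapshot(n); cv2.imwrite(f"pics/{n}0.png",s["img"])
    print(n,[s[k] for k in("fx","fy","cx","cy")],np.round(s["cam_to_world"],4).tolist())
E
```

```text
pics
{'clock': 0.0, 'q': array([ 1.18681532,  0.6899491 , -0.19450056,  1.5663489 ,  0.15734129,
        0.90248991, -0.21506698]), 'qd': array([-6.27262984e-04,  1.08494868e-03, -1.60539036e-03, -4.30420570e-04,
        7.67395818e-05,  1.24511265e-04,  5.41109145e-04]), 'joint_torque': array([ 3.66884360e-04, -5.27571988e+01, -1.26664750e+00, -1.53427881e+01,
       -5.26259327e-02,  6.63642946e-03,  1.53787732e-04]), 'tool_pos': array([ 0.25326681, -0.57069781,  0.23793017]), 'eef_rot': array([ 9.78247381e-01,  2.07439751e-01, -2.70909982e-04, -8.58562355e-04]), 'contact_force': array([-0.04499132,  0.13735763, -0.51768266]), 'moment': array([-0.00531214, -0.00120143,  0.03623016]), 'finger_force': 0.0, 'opening': 0.9992840629551306}
scene [444.3528210900734, 444.3528210900734, 320.549963788352, 240.8264363196889] [[-0.8349, 0.4626, -0.2983, 0.7811], [0.5503, 0.6904, -0.4696, 0.3548], [-0.0113, -0.5563, -0.8309, 0.7697], [0.0, 0.0, 0.0, 1.0]]
top [535.5775238409478, 535.5775238409478, 324.6063790630517, 238.46320657121998] [[-0.002, -0.9968, 0.0803, 0.4649], [-0.9998, 0.0003, -0.0202, 0.0118], [0.0202, -0.0804, -0.9966, 1.1503], [0.0, 0.0, 0.0, 1.0]]
```

View pics/scene0.png

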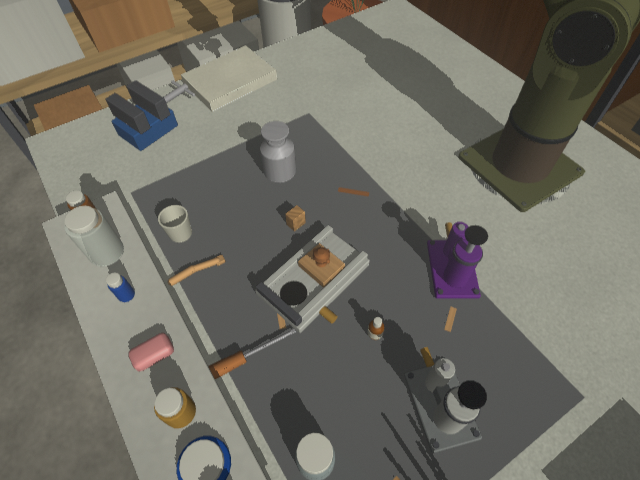

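View pics/top0.png

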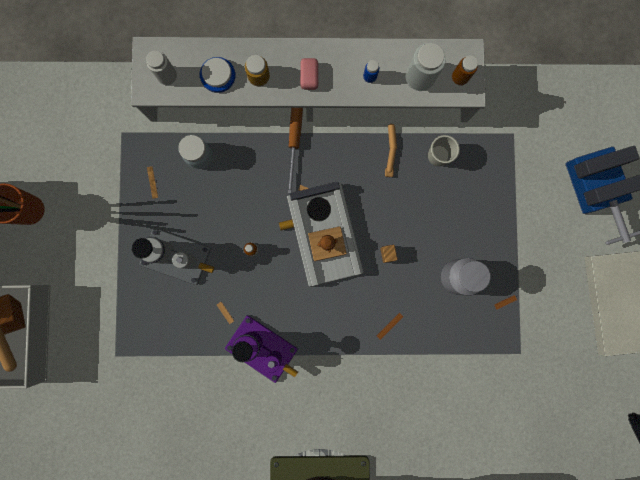

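The scene view shows the tray at about (313,278) with the bust at (322,262), and the grey pump with its black knob at (472,395) and pin tower at (444,368). The top view shows the tray at (325,235), the bust at (327,242), the pump knob at (147,249) and the pin at (180,260). The purple look-alike is at (262,348) and the dispenser at (468,277). I'll zoom in on both.

```bash
python3 - <<'E'
import cv2,numpy as np
t=cv2.imread("pics/top0.png");s=cv2.imread("pics/scene0.png")
r=lambda a,k:cv2.resize(a,None,fx=k,fy=k,interpolation=cv2.INTER_CUBIC)
# top: holder 280-400 x 170-290 ; pump 120-220 x 215-290
A=r(t[175:295,280:380],4)   # 400x480
B=r(t[215:295,125:225],4)  # 400x320
im=np.zeros((600,800,3),np.uint8); im[:480,:400]=A; im[:320,400:]=B
cv2.imwrite("pics/c1.png",np.clip(im*1.6,0,255))
A=r(s[220:335,245:375],3.5);B=r(s[345:455,395:495],3.4)
im=np.zeros((600,800,3),np.uint8); im[:A.shape[0],:A.shape[1]]=A; im[:B.shape[0],460:460+B.shape[1]]=B
cv2.imwrite("pics/c2.png",np.clip(im*1.6,0,255)); print(A.shape,B.shape)
E
```

```text
(402, 455, 3) (374, 340, 3)[ WARN:0@0.067] global loadsave.cpp:1063 imwrite_ Unsupported depth image for selected encoder is fallbacked to CV_8U.
```

View pics/c1.png

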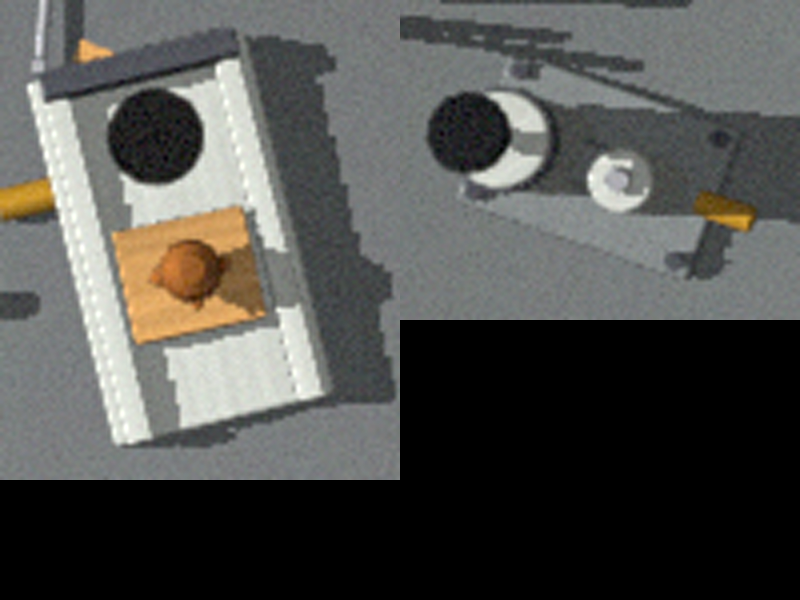

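View pics/c2.png

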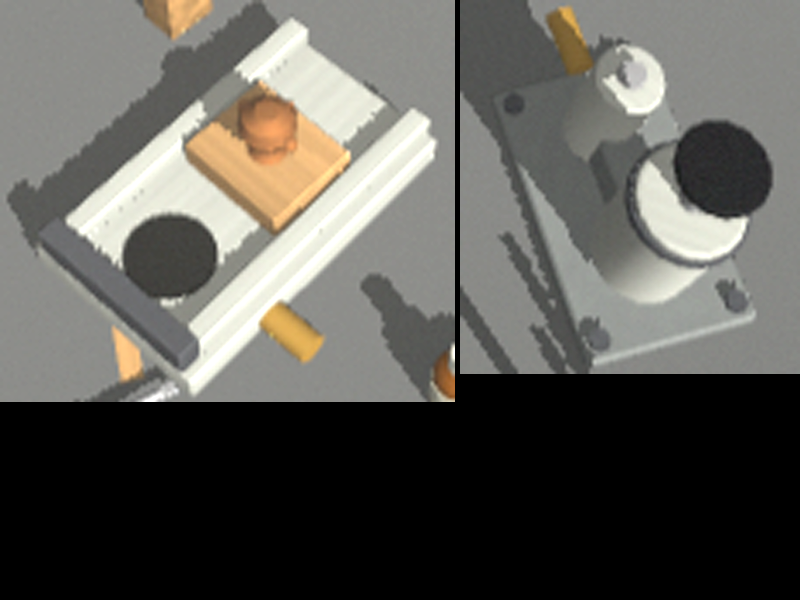

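The tray crop shows the block's top corners at (112,232), (242,206), (268,316) and (137,343), with a flat black disc painted on the floor between the block and the stop. The pump crop shows the knob centre at (468,131) and the pin cap at (619,179), both crop pixels. Next I triangulate these.

```bash
cat > h.py <<'E'
from plant import *
import numpy as np, cv2
from scipy.spatial.transform import Rotation as R
def ray(s,p):
    T=np.array(s["cam_to_world"]); d=T[:3,:3]@[(p[0]-s["cx"])/s["fx"],(p[1]-s["cy"])/s["fy"],1]
    return T[:3,3],d/np.linalg.norm(d)
def tri(a,b):
    A=sum(np.eye(3)-np.outer(d,d) for _,d in(a,b)); y=sum((np.eye(3)-np.outer(d,d))@o for o,d in(a,b))
    p=np.linalg.solve(A,y); return p,max(np.linalg.norm(np.cross(p-o,d)) for o,d in(a,b))
def onz(r,z): o,d=r; return o+d*(z-o[2])/d[2]
E
python3 - <<'E'
from h import *
t=snapshot("top");s=snapshot("scene")
tA=lambda x,y:(x/4+280-.375,y/4+175-.375); tB=lambda x,y:((x-400)/4+125-.375,y/4+215-.375)
sA=lambda x,y:(x/3.5+245-.36,y/3.5+220-.36); sB=lambda x,y:((x-460)/3.4+395-.35,y/3.4+345-.35)
pairs=dict(TL=(tA(112,232),sA(275,215)),TR=(tA(242,206),sA(187,145)),BL=(tA(137,343),sA(350,157)),BR=(tA(268,316),sA(268,82)),
 knob=(tB(468,131),sB(723,168)),pin=(tB(619,179),sB(632,73)),
 stopL=(tA(47,100),sA(184,364)),stopR=(tA(240,53),sA(46,246)),head=(tA(190,270),sA(269,116)))
for k,(a,b) in pairs.items():
    p,e=tri(ray(t,a),ray(s,b)); print(k,p.round(4),round(e,4))
c=[onz(ray(t,tA(*p)),.040)[:2] for p in((112,232),(242,206),(268,316),(137,343))]
print("block",np.mean(c,0),[np.round(np.linalg.norm(c[i]-c[(i+1)%4]),4) for i in range(4)],
 [np.degrees(np.arctan2(*(v[::-1]))) for v in (c[0]-c[3],c[1]-c[2])])
for n,a,z in(("Lrail",(30,85),.034),("Lrail2",(115,443),.034),("Rr",(328,393),.034),("Rfar",(238,68),.034),("stopinL",(47,100),.042),("stopinR",(240,55),.042)):
    print(n,onz(ray(t,tA(*a)),z).round(4))
E
```

```text
TL [0.5664 0.0242 0.0472] 0.0005
TR [ 0.5804 -0.0432  0.0388] 0.0
BL [0.5092 0.0115 0.0358] 0.0001
BR [ 0.5214 -0.0553  0.0372] 0.002
knob [0.5287 0.3289 0.1582] 0.0003
pin [0.509  0.2737 0.0999] 0.0004
stopL [0.6425 0.0577 0.0141] 0.0032
stopR [ 0.6686 -0.0455  0.0094] 0.0027
head [ 0.5444 -0.0152  0.0738] 0.0001
block [ 0.54465326 -0.01585745] [np.float64(0.0691), np.float64(0.0589), np.float64(0.0694), np.float64(0.0592)] [np.float64(12.668958478099896), np.float64(13.011093145309449)]
Lrail [0.6448 0.0678 0.034 ]
Lrail2 [0.4573 0.023  0.034 ]
Rr [ 0.483  -0.0879  0.034 ]
Rfar [ 0.6539 -0.0417  0.034 ]
stopinL [0.6356 0.0585 0.042 ]
stopinR [ 0.6595 -0.0424  0.042 ]
```

```bash
cat >> h.py <<'E'
def row(pos,yaw,st=None):
    """shift/turn to put TCP at pos, pointing down, tool x at yaw (deg)"""
    st=st or get_state(); R0=R.from_quat(st["eef_rot"])
    R1=R.from_euler("z",yaw,degrees=True)*R.from_euler("x",180,degrees=True)
    d=R0.inv().apply(np.array(pos)-st["tool_pos"])/.3
    w=(R0.inv()*R1).as_rotvec()/np.pi
    print(d.round(4).tolist(),w.round(4).tolist(),"rows>=",np.linalg.norm(d)*.3/.0625)
E
python3 -c "
from h import *
row((.489,-.029,.238),13.1);row((.489,-.029,.100),13.1)"
```

```text
[1.4507, -1.3324, 0.0021] [-0.0003, 0.0001, 0.0602] rows>= 9.454744491509333
[1.4508, -1.3319, 0.4621] [-0.0003, 0.0001, 0.0602] rows>= 9.710057410555645
```

Request:
send_rows(
  targets=[
    [[0.15,-0.14,0],[0,0,0.01]],
    [[0.3,-0.28,0],[0,0,0.02]],
    [[0.45,-0.42,0],[0,0,0.03]],
    [[0.6,-0.56,0],[0,0,0.045]],
    [[0.8,-0.74,0],[0,0,0.06]],
    [[0.9,-0.83,0],[0,0,0.06]],
  ],
  fingers=0.28,
  newtons=20,
)

```text
clock: 0.95
tool_pos: [0.4002, -0.2321, 0.2389]
eef_rot: [0.993, 0.114, 0.0, 0.0]
contact_force: [0.1, -0.1, 0.1]
opening: 0.341
finger_force: 0.0
```

```bash
python3 -c "
from h import *
row((.489,-.029,.238),13.1);row((.489,-.029,.100),13.1)"
```

```text
[0.4423, -0.5919, 0.003] [0.0001, -0.0002, 0.0002] rows>= 3.546851870297923
[0.442, -0.5921, 0.463] [0.0001, -0.0002, 0.0002] rows>= 4.185238592088103
```

Request:
send_rows(
  targets=[
    [[0.12,-0.16,0],[0,0,0]],
    [[0.25,-0.33,0],[0,0,0]],
    [[0.36,-0.48,0],[0,0,0]],
    [[0.44,-0.59,0.02],[0,0,0]],
    [[0.44,-0.59,0.25],[0,0,0]],
    [[0.44,-0.59,0.4],[0,0,0]],
    [[0.44,-0.59,0.4],[0,0,0]],
  ],
)

```text
clock: 1.82
tool_pos: [0.485, -0.0315, 0.116]
eef_rot: [0.993, 0.115, -0.004, -0.0]
contact_force: [0.3, -0.5, 0.7]
opening: 0.278
finger_force: 0.0
```

```bash
python3 - <<'E'
from h import *
row((.489,-.029,.027),13.1)
t=snapshot("wrist");cv2.imwrite("pics/w1.png",t["img"])
t=snapshot("scene");cv2.imwrite("pics/s1.png",cv2.resize(t["img"][180:360,220:460],None,fx=3,fy=3))
E
```

```text
[0.0171, -0.0047, 0.2965] [-0.0005, 0.0025, 0.0005] rows>= 1.4257059729346162
```

View pics/s1.png

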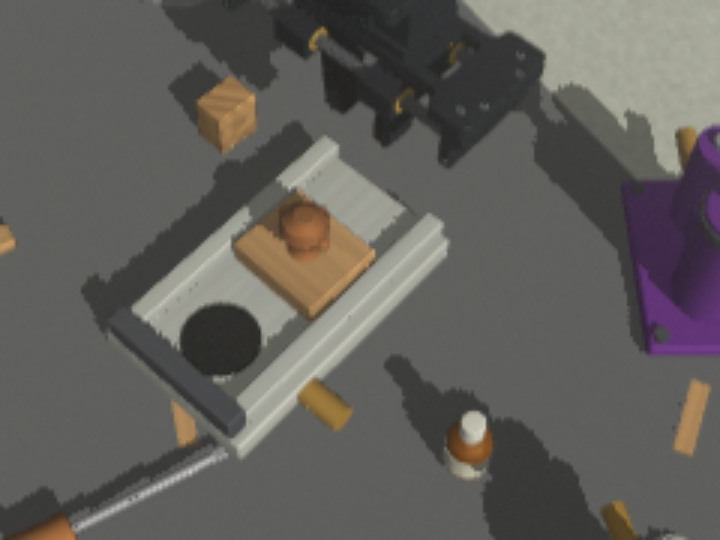

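The fingers, at about (340,90) and (395,125) in the crop, hang over the open end of the tray behind the block, and nothing else is in the way. I'll go down behind the block.

Request:
send_rows(
  targets=[
    [[0.01,-0.003,0.13],[0,0.002,0]],
    [[0.01,-0.003,0.24],[0,0.002,0]],
    [[0.01,-0.003,0.285],[0,0.002,0]],
    [[0.01,-0.003,0.295],[0,0.002,0]],
    [[0.01,-0.003,0.295],[0,0.002,0]],
  ],
)

```text
clock: 2.55
tool_pos: [0.4914, -0.0303, 0.0315]
eef_rot: [0.993, 0.114, 0.004, -0.0]
contact_force: [0.1, -0.5, -0.4]
opening: 0.281
finger_force: 0.0
```

```bash
python3 - <<'E'
from h import *
row((.489,-.029,.027),13.1)
u=np.array([.974,.2267,0])
st=get_state();print(st["contact_force"], (st["tool_pos"]-[.5447,-.0159,0])@u)
t=snapshot("scene");cv2.imwrite("pics/s2.png",cv2.resize(t["img"][180:360,220:460],None,fx=3,fy=3))
E
```

```text
[-0.0068, -0.006, 0.0149] [0.0002, -0.0027, 0.0001] rows>= 0.08384989190173396
[ 0.11995256 -0.5200442  -0.43576414] -0.05521839114681383
```

View pics/s2.png

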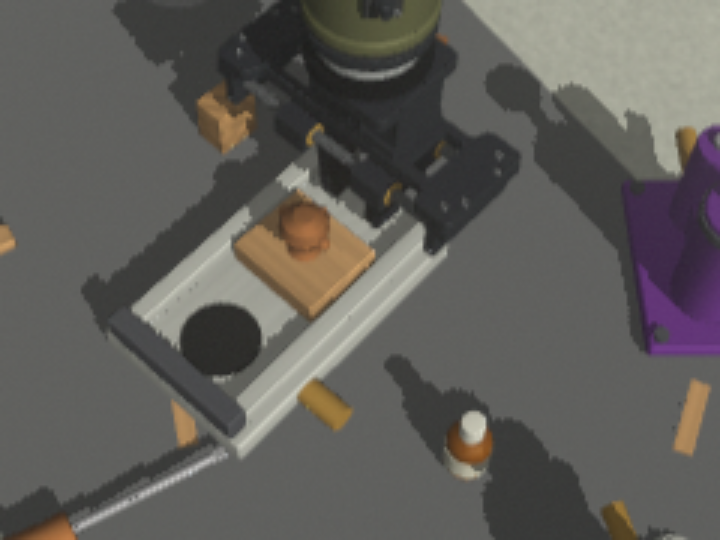

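Both fingers are inside the tray behind the block. I'll lower a little and push slowly.

Request:
send_rows(
  targets=[
    [[0,-0.004,0.012],[0,-0.002,0]],
    [[0.02,-0.005,0.012],[0,-0.002,0]],
    [[0.04,-0.005,0.012],[0,-0.002,0]],
    [[0.06,-0.005,0.012],[0,-0.002,0]],
    [[0.08,-0.005,0.012],[0,-0.002,0]],
    [[0.1,-0.005,0.012],[0,-0.002,0]],
    [[0.12,-0.005,0.012],[0,-0.002,0]],
    [[0.14,-0.005,0.012],[0,-0.002,0]],
    [[0.16,-0.005,0.012],[0,-0.002,0]],
    [[0.18,-0.005,0.012],[0,-0.002,0]],
    [[0.2,-0.005,0.012],[0,-0.002,0]],
    [[0.2,-0.005,0.012],[0,-0.002,0]],
  ],
)

```text
clock: 4.1
tool_pos: [0.5495, -0.0149, 0.0271]
eef_rot: [0.993, 0.114, 0.001, 0.0]
contact_force: [-0.6, -0.0, -0.6]
opening: 0.28
finger_force: 0.0
```

```bash
python3 - <<'E'
from h import *
u=np.array([.974,.2267,0])
st=get_state();print(st["contact_force"].round(2),st["moment"].round(2), (st["tool_pos"]-[.5447,-.0159,0])@u, (st["tool_pos"]-[.5447,-.0159,0])@[-.2267,.974,0])
row(np.array([.5447,-.0159,.027])+.037*u,13.1)
t=snapshot("scene");cv2.imwrite("pics/s3.png",cv2.resize(t["img"][180:360,220:460],None,fx=3,fy=3))
E
```

```text
[-0.58 -0.05 -0.64] [-0.04 -0.04  0.02] 0.004867803758031537 -8.480997709569286e-05
[0.1071, -0.0002, 0.0004] [0.0001, -0.0005, 0.0003] rows>= 0.5141413107490103
```

View pics/s3.png

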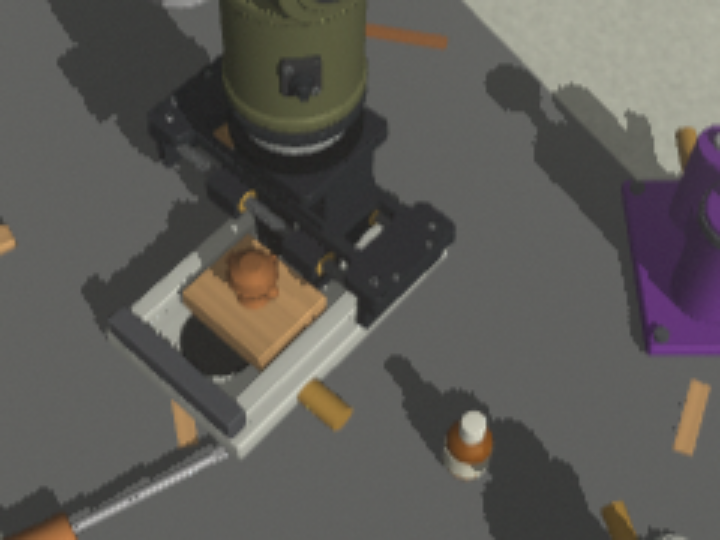

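The block is sliding straight, with its front now over the disc. I'll continue and creep up to the stop.

Request:
send_rows(
  targets=[
    [[0.02,0,0],[0,0,0]],
    [[0.04,0,0],[0,0,0]],
    [[0.06,0,0],[0,0,0]],
    [[0.075,0,0],[0,0,0]],
    [[0.085,0,0],[0,0,0]],
    [[0.092,0,0],[0,0,0]],
    [[0.098,0,0],[0,0,0]],
    [[0.1,0,0],[0,0,0]],
  ],
)

```text
clock: 5.15
tool_pos: [0.578, -0.0082, 0.027]
eef_rot: [0.993, 0.114, 0.0, 0.0]
contact_force: [-0.4, -0.1, 0.5]
opening: 0.284
finger_force: 0.7
```

Request:
send_rows(
  targets=[
    [[0.004,0,0],[0,0,0]],
    [[0.008,0,0],[0,0,0]],
    [[0.008,0,0],[0,0,0]],
  ],
)

```text
clock: 5.52
tool_pos: [0.5792, -0.008, 0.027]
eef_rot: [0.993, 0.114, -0.001, 0.0]
contact_force: [-3.8, -1.0, 3.4]
opening: 0.28
finger_force: 1.9
```

Request:
send_rows(
  targets=[
    [[0.004,0,0],[0,0,0]],
    [[0.008,0,0],[0,0,0]],
    [[0.008,0,0],[0,0,0]],
  ],
)

```text
clock: 5.9
tool_pos: [0.5792, -0.008, 0.0269]
eef_rot: [0.993, 0.114, -0.003, 0.0]
contact_force: [-8.4, -1.0, 7.2]
opening: 0.277
finger_force: 4.0
```

Force has risen to about 8 N with no more motion, so the block is at the stop. I'll back off first, then rise.

Request:
send_rows(
  targets=[
    [[-0.02,0,0],[0,0,0]],
    [[-0.06,0,0],[0,0,0]],
    [[-0.11,0,0],[0,0,0]],
    [[-0.11,0,-0.1],[0,0,0]],
    [[-0.11,0,-0.25],[0,0,0]],
    [[-0.11,0,-0.43],[0,0,0]],
    [[-0.11,0,-0.6],[0,0,0]],
    [[-0.15,0,-0.72],[0,0,0]],
    [[-0.15,0,-0.72],[0,0,0]],
  ],
  fingers=0,
)

```text
clock: 7.02
tool_pos: [0.5398, -0.0178, 0.2457]
eef_rot: [0.993, 0.114, 0.003, 0.0]
contact_force: [-0.1, -0.5, -0.9]
opening: 0.002
finger_force: 0.0
```

```bash
python3 - <<'E'
from h import *
row((.5287,.3289,.235),40)
t=snapshot("top");s=snapshot("scene")
r=lambda a,k:cv2.resize(a,None,fx=k,fy=k,interpolation=cv2.INTER_CUBIC)
im=np.zeros((600,800,3),np.uint8); im[:480,:400]=r(t["img"][175:295,280:380],4); im[:460,400:]=r(s["img"][220:335,245:345],4)
cv2.imwrite("pics/c3.png",cv2.convertScaleAbs(im,alpha=1.6))
E
```

```text
[0.2257, -1.1339, 0.0354] [0.001, -0.0019, -0.1494] rows>= 5.552046406829689
```

View pics/c3.png

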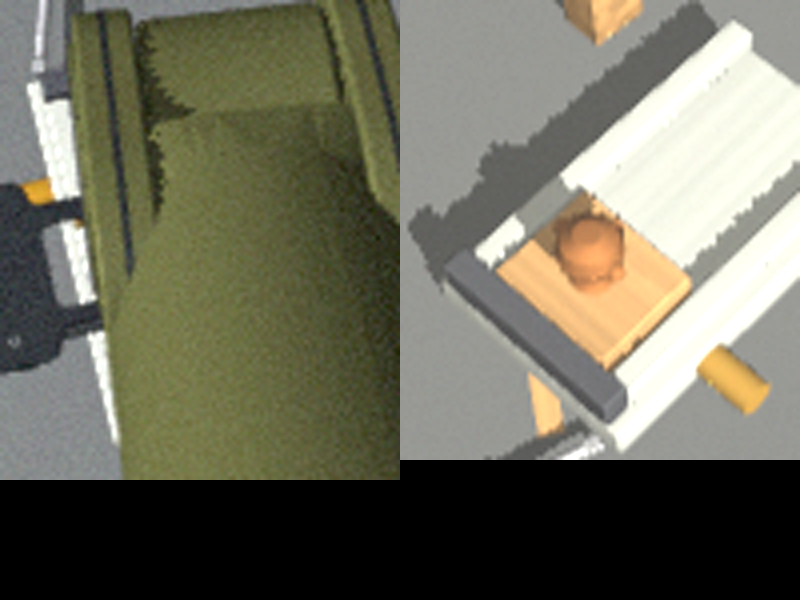

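The block sits flush against the dark stop at about (560,340) in the right-hand crop. Now over to the pump knob with the fingers shut.

Request:
send_rows(
  targets=[
    [[0.03,-0.15,0],[0,0,0]],
    [[0.06,-0.33,0],[0,0,0]],
    [[0.1,-0.52,0],[0,0,0]],
    [[0.14,-0.7,0.02],[0,0,0]],
    [[0.18,-0.88,0.03],[0,0,0]],
    [[0.2,-0.98,0.04],[0,0,0]],
    [[0.2,-0.98,0.04],[0,0,0]],
  ],
)

```text
clock: 8.0
tool_pos: [0.5284, 0.2858, 0.2286]
eef_rot: [0.993, 0.117, -0.002, -0.0]
contact_force: [0.4, -1.2, -0.8]
opening: 0.005
finger_force: 0.0
```

```bash
python3 -c "
from h import *
row((.5287,.3289,.180),13.1)"
```

```text
[0.0351, -0.1392, 0.162] [-0.0003, 0.001, 0.002] rows>= 1.0390977398713808
```

Request:
send_rows(
  targets=[
    [[0.03,-0.13,0],[0,0,0]],
    [[0.033,-0.137,0.08],[0,0,0]],
    [[0.033,-0.137,0.16],[0,0,0]],
    [[0.033,-0.137,0.16],[0,0,0]],
    [[0.033,-0.137,0.16],[0,0,0]],
  ],
)

```text
clock: 8.62
tool_pos: [0.5312, 0.3237, 0.1833]
eef_rot: [0.994, 0.114, 0.0, 0.0]
contact_force: [0.2, -0.4, 0.8]
opening: 0.005
finger_force: 0.0
```

```bash
python3 - <<'E'
from h import *
row((.5287,.3289,.136),13.1)
s=snapshot("scene")
cv2.imwrite("pics/s4.png",cv2.resize(s["img"][325:465,385:505],None,fx=4,fy=4))
E
```

```text
[-0.0042, -0.0188, 0.1575] [0.0002, -0.0001, -0.0003] rows>= 0.7617942131299804
```

View pics/s4.png

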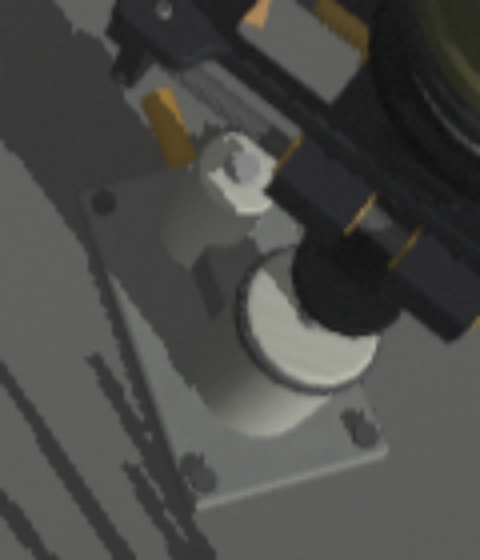

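The fingers are above the black knob, at about (345,285) in the crop, and the pin at (243,165) is clear. First press, cautiously.

Request:
send_rows(
  targets=[
    [[-0.004,-0.016,0.03],[0,0,0]],
    [[-0.004,-0.016,0.06],[0,0,0]],
    [[-0.004,-0.016,0.09],[0,0,0]],
    [[-0.004,-0.016,0.12],[0,0,0]],
    [[-0.004,-0.016,0.145],[0,0,0]],
    [[-0.004,-0.016,0.16],[0,0,0]],
    [[-0.004,-0.016,0.16],[0,0,0]],
    [[-0.004,-0.016,0.16],[0,0,0]],
  ],
)

```text
clock: 9.68
tool_pos: [0.528, 0.3296, 0.1365]
eef_rot: [0.993, 0.114, 0.0, -0.0]
contact_force: [-3.5, -1.2, 14.2]
opening: 0.008
finger_force: 7.1
```

Request:
send_rows(
  targets=[
    [[0,0,0.01],[0,0,0]],
    [[0,0,0.02],[0,0,0]],
    [[0,0,0.02],[0,0,0]],
  ],
)

```text
clock: 10.05
tool_pos: [0.5281, 0.3297, 0.1361]
eef_rot: [0.993, 0.114, 0.001, -0.001]
contact_force: [-14.5, -7.2, 51.4]
opening: 0.003
finger_force: 26.1
```

```bash
python3 -c "
from h import *
row((.5287,.3289,.180),13.1)"
```

```text
[0.0017, 0.0029, -0.1464] [-0.0004, -0.0007, 0.0001] rows>= 0.7029507498579741
```

The hard stop is reached at z = 0.136. I'll release, look at the pin, and repeat with less force.

Request:
send_rows(
  targets=[
    [[0,0,-0.05],[0,0,0]],
    [[0,0,-0.1],[0,0,0]],
    [[0,0,-0.15],[0,0,0]],
    [[0,0,-0.15],[0,0,0]],
    [[0,0,-0.15],[0,0,0]],
    [[0,0,-0.15],[0,0,0]],
  ],
)

```text
clock: 10.8
tool_pos: [0.5278, 0.3288, 0.173]
eef_rot: [0.993, 0.114, -0.001, 0.0]
contact_force: [-0.9, -0.1, 0.8]
opening: 0.008
finger_force: 0.0
```

Request:
send_rows(
  targets=[
    [[0,0,0.03],[0,0,0]],
    [[0,0,0.06],[0,0,0]],
    [[0,0,0.09],[0,0,0]],
    [[0,0,0.115],[0,0,0]],
    [[0,0,0.13],[0,0,0]],
    [[0,0,0.137],[0,0,0]],
    [[0,0,0.137],[0,0,0]],
    [[0,0,0.137],[0,0,0]],
  ],
)

```text
clock: 11.8
tool_pos: [0.5283, 0.3292, 0.1363]
eef_rot: [0.993, 0.114, 0.001, -0.0]
contact_force: [-6.5, -4.3, 28.2]
opening: 0.005
finger_force: 14.4
```

Request:
send_rows(
  targets=[
    [[0,0,-0.05],[0,0,0]],
    [[0,0,-0.1],[0,0,0]],
    [[0,0,-0.137],[0,0,0]],
    [[0,0,-0.137],[0,0,0]],
    [[0,0,-0.137],[0,0,0]],
    [[0,0,-0.137],[0,0,0]],
  ],
)

```text
clock: 12.55
tool_pos: [0.5278, 0.329, 0.1732]
eef_rot: [0.993, 0.114, -0.001, 0.0]
contact_force: [-1.2, -0.2, 0.1]
opening: 0.005
finger_force: 0.0
```

```bash
python3 - <<'E'
from h import *
print(get_state()["tool_pos"])
s=snapshot("scene");a=cv2.imread("pics/scene0.png")
r=lambda a:cv2.resize(a[345:415,405:475],None,fx=5,fy=5,interpolation=cv2.INTER_CUBIC)
cv2.imwrite("pics/s5.png",cv2.convertScaleAbs(np.hstack([r(a),r(s["img"])]),alpha=1.5))
P=np.linalg.inv(s["cam_to_world"])
for h in np.arange(.1,.14,.004):   # expected pixel (crop right half) of pin_top
    c=P@[.509,.2737,h,1]; u=s["fx"]*c[0]/c[2]+s["cx"]; v=s["fy"]*c[1]/c[2]+s["cy"]
    print(round(h,3),round((u-405)*5+350),round((v-345)*5))
E
```

```text
[0.52780068 0.32896336 0.17318516]
0.1 553 106
0.104 556 102
0.108 559 97
0.112 562 93
0.116 565 89
0.12 568 84
0.124 571 80
0.128 574 75
0.132 577 71
0.136 580 66
0.14 583 61
```

View pics/s5.png

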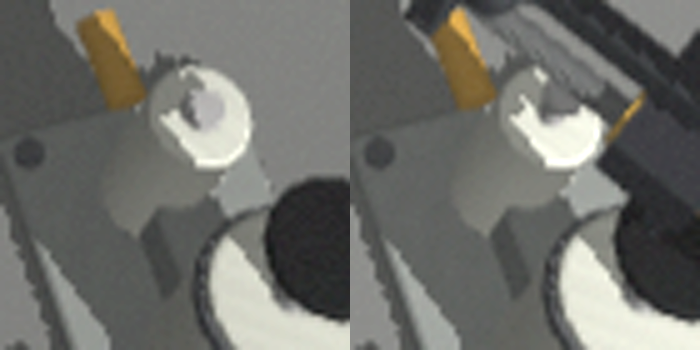

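The pin cap, in shadow at about (562,93) of the right half, has risen partway. Full presses do no harm once it is out, so I'll do four more and then check the pin's height numerically.

Request:
send_rows(
  targets=[
    [[0,0,0.035],[0,0,0]],
    [[0,0,0.07],[0,0,0]],
    [[0,0,0.105],[0,0,0]],
    [[0,0,0.13],[0,0,0]],
    [[0,0,0.137],[0,0,0]],
    [[0,0,0.137],[0,0,0]],
    [[0,0,0.137],[0,0,0]],
    [[0,0,0.07],[0,0,0]],
    [[0,0,0],[0,0,0]],
    [[0,0,0],[0,0,0]],
    [[0,0,0],[0,0,0]],
    [[0,0,0],[0,0,0]],
  ],
)

```text
clock: 14.1
tool_pos: [0.5275, 0.3288, 0.1726]
eef_rot: [0.993, 0.114, -0.001, 0.001]
contact_force: [-0.1, 0.2, -0.1]
opening: 0.007
finger_force: 0.0
```

Request:
send_rows(
  targets=[
    [[0,0,0.035],[0,0,0]],
    [[0,0,0.07],[0,0,0]],
    [[0,0,0.105],[0,0,0]],
    [[0,0,0.13],[0,0,0]],
    [[0,0,0.137],[0,0,0]],
    [[0,0,0.137],[0,0,0]],
    [[0,0,0.137],[0,0,0]],
    [[0,0,0.07],[0,0,0]],
    [[0,0,0],[0,0,0]],
    [[0,0,0],[0,0,0]],
    [[0,0,0],[0,0,0]],
    [[0,0,0],[0,0,0]],
  ],
)

```text
clock: 15.6
tool_pos: [0.5275, 0.3288, 0.1726]
eef_rot: [0.993, 0.114, -0.001, 0.001]
contact_force: [0.2, -0.6, 0.1]
opening: 0.005
finger_force: 0.0
```

Request:
send_rows(
  targets=[
    [[0,0,0.035],[0,0,0]],
    [[0,0,0.07],[0,0,0]],
    [[0,0,0.105],[0,0,0]],
    [[0,0,0.13],[0,0,0]],
    [[0,0,0.137],[0,0,0]],
    [[0,0,0.137],[0,0,0]],
    [[0,0,0.137],[0,0,0]],
    [[0,0,0.07],[0,0,0]],
    [[0,0,0],[0,0,0]],
    [[0,0,0],[0,0,0]],
    [[0,0,0],[0,0,0]],
    [[0,0,0],[0,0,0]],
  ],
)

```text
clock: 17.1
tool_pos: [0.5275, 0.3288, 0.1726]
eef_rot: [0.993, 0.114, -0.001, 0.001]
contact_force: [0.2, -0.2, 0.1]
opening: 0.007
finger_force: 0.0
```

Request:
send_rows(
  targets=[
    [[0,0,0.035],[0,0,0]],
    [[0,0,0.07],[0,0,0]],
    [[0,0,0.105],[0,0,0]],
    [[0,0,0.13],[0,0,0]],
    [[0,0,0.137],[0,0,0]],
    [[0,0,0.137],[0,0,0]],
    [[0,0,0.137],[0,0,0]],
  ],
)

```text
clock: 17.98
tool_pos: [0.5283, 0.3293, 0.1363]
eef_rot: [0.993, 0.114, 0.001, -0.0]
contact_force: [-6.2, -5.2, 29.0]
opening: 0.003
finger_force: 14.9
```

Request:
send_rows(
  targets=[
    [[0,0,-0.08],[0,0,0]],
    [[0,0,-0.16],[0,0,0]],
    [[0,0,-0.25],[0,0,0]],
    [[0,0,-0.36],[0,0,0]],
    [[0,0.17,-0.36],[0,0,0]],
    [[0,0.35,-0.36],[0,0,0]],
    [[0,0.53,-0.36],[0,0,0]],
    [[0,0.71,-0.36],[0,0,0]],
    [[0,0.9,-0.36],[0,0,0]],
    [[0,1,-0.36],[0,0,0]],
    [[0,1,-0.36],[0,0,0]],
  ],
)

```text
clock: 19.35
tool_pos: [0.5964, 0.0333, 0.2398]
eef_rot: [0.994, 0.111, -0.001, 0.001]
contact_force: [-0.3, 1.5, -0.4]
opening: 0.008
finger_force: 0.0
```

```bash
python3 - <<'E'
from h import *
t=snapshot("top");s=snapshot("scene")
t0=cv2.imread("pics/top0.png");s0=cv2.imread("pics/scene0.png")
def proj(c,p):
    q=np.linalg.inv(c["cam_to_world"])@[*p,1]; return np.array([c["fx"]*q[0]/q[2]+c["cx"],c["fy"]*q[1]/q[2]+c["cy"]])
for n,c,i0 in(("top",t,t0),("scene",s,s0)):
    g0,g=[cv2.cvtColor(x,cv2.COLOR_BGR2GRAY).astype(int) for x in(i0,c["img"])]
    print(n,[ (round(h,3),proj(c,(.509,.2737,h)).round(1).tolist()) for h in(.1,.117,.134)])
    x,y=proj(c,(.509,.2737,.117)).astype(int)
    print("before");print(g0[y-11:y+12,x-9:x+12]);print("now");print(g[y-11:y+12,x-9:x+12])
E
```

```text
top [(0.1, [179.5, 259.3]), (0.117, [177.3, 258.9]), (0.134, [175.0, 258.5])]
before
[[ 49  44  46  44  44  45  49  50  52  48  46  50  41  44  51  48  47  50
   52  46  49]
 [ 43  39  48  43  44  45  47  51  48  51  45  49  52  47  46  51  52  54
   52  50  51]
 [ 43  45  43  42  40  41  46  52  47  50  47  49  47  47  49  46  50  48
   48  44  48]
 [ 42  46  42  37  32  32  47  44  46  51  48  52  49  51  45  44  50  52
   49  48  47]
 [ 44  47  49  41  44  41  34  36  37  49  49  52  49  51  51  50  48  43
   47  52  51]
 [ 48  44  46  48  49  48  41  51  44  49  55  67  68  59  62  52  49  45
   51  52  48]
 [ 46  41  42  50  51  45  55  66  81  72  73  73  76  81  77  74  58  49
   49  45  48]
 [ 49  46  46  51  43  51  83 132 135  97  85  84  88  85  86  76  73  62
   55  46  42]
 [ 40  45  46  44  52  81 131 144 144 138 131 131 132 130 130  87  76  76
   62  48  40]
 [ 41  47  46  49  61 119 136 135 133 133 110 112 106 129 130  87  76  76
   72  57  46]
 [ 48  48  44  50  88 129 133 137 135 123 104  79  68  68  79  75  80  78
   77  60  52]
 [ 49  48  46  59 131 138 137 135 12
[... 6571 characters left out ...]
0  90  62  63  67  69  69  70 114 156 161 160 159 139  97  94
   94  94  95]
 [140 159 158 104  64  65  69  68  70 129 153 161 160 160 162 158 100  95
   94  95  95]
 [159 159 159 128  71  84  98 113 111 156 164 164 162 161 160 166  99  95
   94  94  93]
 [156 159 159 154 112 102 118 133 145 161 163 165 164 165 163 163 122  96
   95  94  95]
 [158 157 157 160 150 145 146 154 160 160 163 164 165 164 166 165 122  96
   94  94  94]
 [121 160 158 158 160 162 161 162 162 160 161 162 164 165 165 182 108  94
   94  95  94]
 [ 94 122 162 161 159 161 162 162 162 161 162 162 163 164 165 172 100  95
   94  95  94]
 [ 93  93 163 166 163 160 161 162 164 163 164 163 161 161 168 143 100  94
   95  94  94]]
```

The pin cap now sits at (450.8,359) in the scene view and (174.4,258.5) in the top view. Predictions for fully out are (450.7,358.7) and (175.0,258.5), so it is fully out. I'll check the knob is up, then hand in.

```bash
python3 - <<'E'
from h import *
def c(i): 
    m=(i[375:415,450:495].max(2)<40); y,x=np.nonzero(m); return x.mean()+450,y.mean()+375,m.sum()
a=c(cv2.imread("pics/scene0.png"));b=c(snapshot("scene")["img"]); print(a,b)
if np.hypot(a[0]-b[0],a[1]-b[1])<1.2: print(finish_job())
E
```

```text
(np.float64(471.6557911908646), np.float64(394.51876019575855), np.int64(613)) (np.float64(471.6633825944171), np.float64(394.51724137931035), np.int64(609))
the job is handed in; nothing more can be done
None
```

The job is handed in: the block is home against the stop, the pin measures fully out after six full presses, the knob is back up, and the robot is clear at about 20 s of the 58 s.

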